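# Gauge the depth of a blind die bore and set the pointer

### The arm

A 6-joint arm with a two-finger parallel gripper is mounted at the origin on the work surface. World frame = base frame: x ahead of the robot, y to its left, z up, the work surface at z = 0. Lengths are in mm, angles in rad, forces in N, time in s.
With the tool pointing down it reaches from about 300 to 775 mm from the base axis. Payload 14.6 kg.
Tool frame: the origin (TCP) lies midway between the tips of the shut fingers; the grasp point (between the pads) lies 19 mm behind it; z points along the fingers, y is the line along which they close (so a half turn about z gives the same grasp; the last joint's range is limited). The gripper opens to 94 mm and grips with 3 to 60 N. Pads are 16 mm wide; open, the fingers measure 119 mm over their backs; the gripper's body (75 mm by 177 mm) begins 78 mm behind the grasp point.
Start: joints at [-1.403, 0.3, 1.521, -0, 1.321, -0.067], TCP at [127.95, -534.9, 175.146] pointing down, gripper open.
Joint ranges: [-3.03, 3.03], [-0.79, 2.21], [0.23, 2.52], [-1.04, 4.18], [0, 3.07], [-2.55, 2.55]. Speed limits (rad/s): [2.22, 2.22, 2.57, 3.14, 3.14, 3.14].

### API

Orientations are given as a unit quaternion [x, y, z, w].
In Python, from rig import status, imaging, job_done gives the robot as it stands.
- The arm moves only by the tool step_arm, never from a script. Its argument "deltas" is a list of rows, each a list of 5 numbers: the shift along the world's x, y, z in cm, then the turn about the world's z in rad, then the opening, from 0 (shut) to 1 (fully open). A call has 1 to 20 rows; each row is the pose to reach, as a shift and turn from the pose commanded when the call began; what a row does not reach only later rows make up. A row lasts 1/8 s, in which the tool goes at most 62.5 mm and 10.7 degrees, less where a joint would pass 70% of its speed; a pose out of reach is approached as far as the arm can. A call with a gripper value outside its range is refused whole. The fingers move at their own pace and stop on an object; the grip force is fixed at half the most. Time passes only in rows, so rows that repeat a pose let the fingers close. It gives the time, the measured TCP pose, the force, the opening and the grip force at its end, in the units of the state.
- status.get_state(): the state, without advancing time (a new reading comes with each control period).
- imaging.capture(name): name is "side" or "top"; returns the picture (384x512x3 uint8, red, green, blue); there is no depth.
- imaging.camera_model(name): a dict with "fx", "fy", "cx", "cy" (pixels), "rvec" (rotation vector, rad) and "tvec" (3), from world to camera coordinates, as OpenCV has them. Camera axes: x right, y down, z forward; pixel columns grow to the right and rows downward; lengths in mm; the calibration is good to about 2 mm. A picture is of the moment at which its call begins. camera_model takes no time and is no camera call.
- job_done(): hands the job in; it is judged then, once.
The state is a dict: "time": time; "qpos": joint angles; "qvel": joint speeds; "joint_efforts": joint torques, N m; "position": TCP position; "tool_rot": TCP orientation; "force": force on the tool from outside, world axes, zero at the start; "torque": the same for the moment, N m; "finger_gap": finger opening in mm; "grasp_force": force on a finger pad.
Only numpy, scipy, OpenCV 4.12 (cv2) and the standard library are available. Lean on these libraries where they do the work, as an engineer would, in place of code of your own. Each camera call takes 0.05 s, during which the arm holds its last target. There are 200 camera calls.

### The job

Measure the blind bore in the steel die block: take the blue-headed depth gauge out of its wooden stand and push it down the bore, driving the stiff copper slug ahead of it, until it stops hard on the bottom. While the gauge stands there, slide the fixture's pointer up until its red tip is level with the red band on the gauge. Then put the gauge back upright in its stand, leaving the pointer at its setting and the bottle, roll and wax block where they are.

Things in the scene. Friction and masses are not known exactly. Their poses are not given: they have to be found in the camera images.
- gauge_grip (a point): Centre of the blue cylindrical head of the depth gauge (head 22 mm diameter, 50 mm tall). The gauge is a loose straight rod, 150 mm long, 160 g, starting upright in the stand: a 14 mm diameter bright shaft below (its lowest 2 mm stepped in to 11 mm), the blue head on top. This point is 125 mm above the foot of the gauge; its z axis runs along the rod, towards the head.
- gauge_band (a point): Centre of the red band (5 mm wide) round the gauge's shaft, on its axis, 85 mm above the foot and 40 mm below the centre of the head.
- gauge_tip (a point): Centre of the flat foot (lower end) of the gauge.
- bore_mouth (a point): Centre of the mouth of the round blind bore (16.4 mm diameter, 3 mm chamfer) in the top of the steel die block. A copper slug in the bore, its top 12 to 22 mm below the mouth, slides down only under about 6 N (more than the gauge's weight) and stays where pushed. The firm bottom lies 32 to 56 mm below the mouth, different each time: there a straight push of 14 N moves the gauge no further.
- fixture: Fixed fixture, origin on the table, yaw varies. At its -y end the steel die block, 60 x 60 x 70 mm high (bore axis 50 mm from the origin along -y); at its +y end, 50 mm from the origin, the upright brass sleeve (26 mm diameter, top 70 mm above the table) in which the pointer's stem slides; a dark base plate 16 mm thick joins them.
- pointer (a joint): Height setting of the pointer, m: 0 fully down, 0.055 fully up. It slides straight up and down in the fixture's brass sleeve with about 4 N of friction and stays where it is left. It starts at 0 to 0.006, below the level where the red band will come.
- pointer_tip (a point): End of the pointer's red tip, which must be level with the gauge's red band. 84 mm above the table at pointer setting 0. It stands 18 mm from the bore's axis, on the side of the brass sleeve, and does not touch the gauge.
- pointer_grip (a point): Centre of the pointer's black grip tab: 12 mm thick along the fixture's x axis, 26 mm wide along y, 24 mm tall, on a 10 mm steel stem, 30 mm above the pointer tip's level and 100 mm from the bore's axis. The pointer arm (6 mm wide, 4 mm thick) runs below it at the tip's level towards the bore. Best gripped from above across its 12 mm thickness.
- stand: Fixed light wooden stand, 70 x 70 x 50 mm high, origin at the centre of its underside. In the centre of its top is a round blind hole 18 mm in diameter with a 3 mm chamfer, 40 mm deep, in which the gauge stands with its foot 10 mm above the table.
- bottle_center (a point): Centre of a whitish flux bottle, 56 mm diameter, 120 mm tall, a bystander.
- roll_center (a point): Centre of a dark grey tape roll lying flat, 60 mm diameter, 24 mm tall, a bystander.
- wax_center (a point): Centre of a yellow wax block, 60 x 30 x 22 mm, a bystander.
Mind the look-alikes: they are no part of the job. Leave any yellow look-alike of the part that bears gauge_grip alone.

How it is judged:
By the outcome, as a careful person would: the job done as asked, in the order asked, and still so for the second after the job is handed in, with the robot touching nothing.
It also fails if it takes over 72 s, if anything falls off the work surface, if the arm or the gripper's body presses on something with over 40 N, if the wrist force passes 120 N, or if a joint passes its speed limit or range.

## Working session

There is one attempt and no reset: what is moved stays moved. The work goes in short steps, Python scripts to look and compute and a tool call to move; the robot and the scene stay as the last step left them, time stands still between calls to the robot, and variables do not carry over. Pictures are saved under pics/ and viewed, at most 10 in all, crops included, and the job is handed in when it is done.

Besides the shell and the picture viewer there is one more tool, called as name(argument=value, ...) on one line, values as JSON. step_arm: Moves the arm, as the interface text tells. Its arguments: {"type":"object","properties":{"deltas":{"type":"array"}},"required":["deltas"]}

```bash
mkdir -p pics; ls; python3 - <<'E'
from rig import status, imaging
import cv2
s=status.get_state(); print(s)
for n in("side","top"):
    m=imaging.camera_model(n); print(m)
    cv2.imwrite(f"pics/{n}0.png",imaging.capture(n)[:,:,::-1])
E
```

```text
pics
{'time': 0.0, 'qpos': array([-1.40262312e+00,  3.00481885e-01,  1.52156594e+00, -1.74830973e-05,
        1.32070934e+00, -6.65929577e-02]), 'qvel': array([-0.00052019,  0.00039716, -0.00200681,  0.00021384,  0.00079699,
       -0.00082365]), 'joint_efforts': array([-3.31394040e-04, -5.31803727e+01, -3.52736664e+01,  7.07655237e-02,
        2.44454015e-02, -1.12939072e-04]), 'position': array([ 127.88501474, -534.62225554,  174.58684259]), 'tool_rot': array([ 9.93118091e-01,  1.17115836e-01, -3.80176005e-05, -5.81075874e-04]), 'force': array([-0.75475017,  0.80269184, -0.44253659]), 'torque': array([ 0.03662211,  0.03896023, -0.01215518]), 'grasp_force': 0.0, 'finger_gap': 94.17650480911489}
{'fx': 442.8551550114966, 'fy': 442.8551550114966, 'cx': 252.0345529661296, 'cy': 193.4362826696966, 'rvec': array([ 0.26366126, -2.82675859,  1.19850912]), 'tvec': array([575.56020958, 162.33353043, 864.92671434])}
{'fx': 394.5446276438176, 'fy': 394.5446276438176, 'cx': 258.76329528697704, 'cy': 193.74146212228297, 'rvec': array([ 2.19192813, -2.21496027,  0.10947632]), 'tvec': array([-17.90613248, 567.85011381, 815.52769805])}
```

View pics/side0.png

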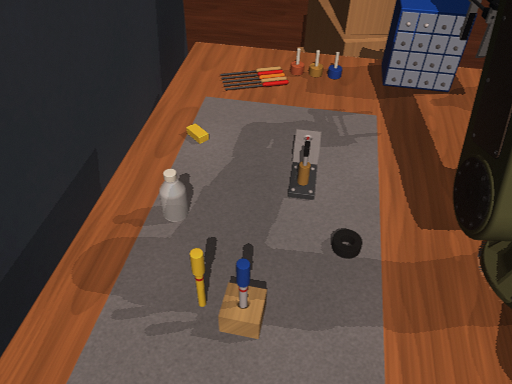

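View pics/top0.png

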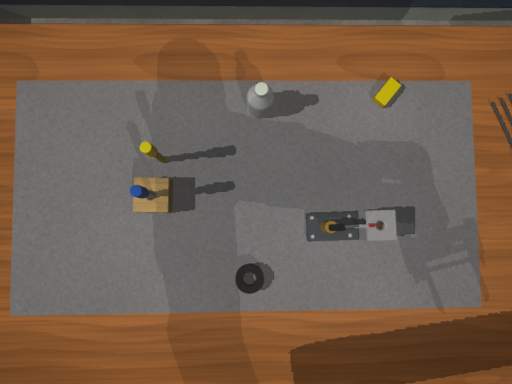

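Pictures: the side view shows the blue-headed gauge at (243,272) in the wooden stand at (243,315). The fixture is at (303,165), with its bore in the pale block at about (308,140). In the top view the gauge head is at (137,191), the stand at (152,195) and the bore at about (380,226).
Possible mix-ups: the yellow look-alike gauge (side 198,265; top 147,147), the blue jar (side 335,72) and the blue cabinet (side 430,45). I choose the blue head at side (243,272). Next I'll check it in a close crop.

```bash
cat > h.py <<'E'
import numpy as np, cv2
from rig import status, imaging
M={n:imaging.camera_model(n) for n in("side","top")}
def K(n): m=M[n]; return np.array([[m["fx"],0,m["cx"]],[0,m["fy"],m["cy"]],[0,0,1.]])
def P(n): m=M[n]; return K(n)@np.c_[cv2.Rodrigues(m["rvec"])[0],m["tvec"]]
def proj(n,p): return cv2.projectPoints(np.float64(p).reshape(-1,1,3),M[n]["rvec"],M[n]["tvec"],K(n),None)[0].reshape(-1,2)
def ray(n,uv,z):
    R=cv2.Rodrigues(M[n]["rvec"])[0]; c=-R.T@M[n]["tvec"]; out=[]
    for u in np.float64(uv).reshape(-1,2):
        d=R.T@np.linalg.inv(K(n))@[*u,1]; out.append(c+d*(z-c[2])/d[2])
    return np.array(out)
def tri(a,b):  # side px, top px
    X=cv2.triangulatePoints(P("side"),P("top"),np.float64(a).reshape(2,1),np.float64(b).reshape(2,1)).ravel()
    X=X[:3]/X[3]
    e=[np.round(proj("side",X)[0]-a,1),np.round(proj("top",X)[0]-b,1)]
    return X.round(1),e
def crop(img,x0,y0,x1,y1,k): return cv2.resize(img[y0:y1,x0:x1],None,fx=k,fy=k,interpolation=cv2.INTER_CUBIC)
E
python3 - <<'E'
from h import *
s=cv2.imread("pics/side0.png");t=cv2.imread("pics/top0.png")
a=crop(s,185,235,285,345,3.6); b=crop(s,280,120,330,205,4.6)
c=crop(t,300,195,420,255,3.3); d=crop(t,120,165,200,225,3.3)
W=np.zeros((600,800,3),np.uint8)
def put(im,y,x): h,w=im.shape[:2]; W[y:y+h,x:x+w]=im
put(a,0,0);put(b,0,365);put(c,398,0);put(d,398,400)
cv2.imwrite("pics/crop0.png",W)
for n,im in(("side",s),("top",t)):
    hsv=cv2.cvtColor(im,cv2.COLOR_BGR2HSV)
    for col,lo,hi in(("blue",(105,120,60),(130,255,255)),("red",(172,130,60),(180,255,255)),("red0",(0,170,90),(4,255,255))):
        k,_,st,ce=cv2.connectedComponentsWithStats(cv2.inRange(hsv,lo,hi))
        print(n,col,[(st[i].tolist(),ce[i].round(1).tolist()) for i in range(1,k) if 3<st[i][4]<600 ])
E
```

```text
side blue [([413, 22, 5, 13, 16], [415.0, 28.6]), ([399, 30, 4, 2, 4], [400.5, 30.2]), ([422, 32, 4, 2, 4], [423.5, 32.2]), ([431, 33, 7, 2, 7], [434.0, 33.4]), ([445, 34, 4, 2, 4], [446.5, 34.2]), ([454, 35, 5, 2, 5], [456.0, 35.6]), ([412, 36, 2, 5, 5], [412.6, 38.0]), ([415, 51, 3, 2, 4], [416.0, 51.2]), ([436, 53, 3, 2, 4], [437.0, 53.2]), ([447, 54, 3, 2, 4], [448.0, 54.2]), ([328, 65, 14, 14, 148], [334.5, 72.0]), ([429, 71, 4, 2, 4], [430.5, 71.2]), ([440, 72, 3, 2, 4], [441.2, 72.2]), ([236, 258, 14, 29, 346], [242.9, 272.2])]
side red []
side red0 [([257, 70, 26, 6, 81], [269.3, 72.0]), ([262, 80, 27, 7, 105], [275.1, 82.8]), ([307, 137, 2, 2, 4], [307.5, 137.5]), ([196, 279, 5, 2, 7], [198.1, 279.6]), ([239, 289, 8, 3, 12], [242.7, 290.3])]
top blue [([130, 186, 13, 12, 117], [135.9, 191.0])]
top red []
top red0 [([370, 225, 4, 2, 8], [371.5, 225.5])]
```

View pics/crop0.png

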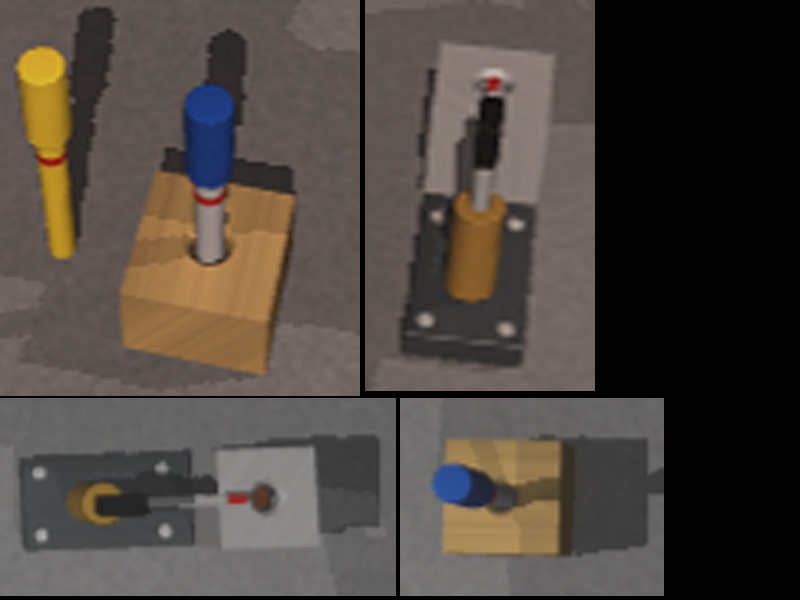

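The crop confirms the choice: the gauge with the blue head and red band stands in the wooden stand, and the yellow one stands free beside it. The bore mouth is at crop (263,497) in the top view, with the red tip just left of it.

```bash
python3 - <<'E'
from h import *
def A(u,v):return [185+(u+.5)/3.6-.5,235+(v+.5)/3.6-.5]
def B(u,v):return [280+(u-365+.5)/4.6-.5,120+(v+.5)/4.6-.5]
def C(u,v):return [300+(u+.5)/3.3-.5,195+(v-398+.5)/3.3-.5]
def D(u,v):return [120+(u-400+.5)/3.3-.5,165+(v-398+.5)/3.3-.5]
print("headtop",tri(A(210,103),D(451,483)))
print("bore",tri(B(493,80),C(263,497)), ray("top",C(263,497),70))
# block top corners in top view vs side
ct=[C(217,449),C(314,446),C(320,545),C(220,548)]
print("blk top",ray("top",ct,70).round(1), ray("top",ct,70).mean(0))
for s in [(440,43),(555,55),(537,203),(423,193)]: print("  side z70",ray("side",B(*s),70).round(1))
st=[D(443,439),D(560,439),D(560,555),D(443,555)]
print("stand",ray("top",st,50).round(1),ray("top",st,50).mean(0))
for s in [(160,172),(295,195),(272,325),(122,292)]: print("  side z50",ray("side",A(*s),50).round(1))
print("standhole side",ray("side",A(209,248),50))
print("standcornerTri",tri(A(160,172),D(560,439)),tri(A(295,195),D(560,555)),tri(A(272,325),D(443,555)),tri(A(122,292),D(443,439)))
print("redtip",tri([307.5,137.5],[371.5,225.5]))
print("sleeve top z70",ray("top",C(97,503),70),"grip z114",ray("top",C(120,505),120))
print("tab top",tri(B(491,100),C(125,505)))
pl=[C(40,473),C(162,468),C(165,531),C(41,535)]
print("plate screws",ray("top",pl,16).round(1))
E
```

```text
headtop (array([565.7, 196.7, 157.9]), [array([-0.3, -0. ]), array([0. , 0.3])])
bore (array([ 499.6, -261.3,   72.8]), [array([-0.2, -0. ]), array([0. , 0.3])]) [[ 500.18273128 -262.22961888   70.        ]]
blk top [[ 529.5 -235.    70. ]
 [ 530.7 -294.5   70. ]
 [ 470.9 -296.1   70. ]
 [ 469.9 -235.1   70. ]] [ 500.22307725 -265.17204687   70.        ]
  side z70 [[ 530.  -292.2   70. ]]
  side z70 [[ 468.8 -293.5   70. ]]
  side z70 [[ 468.9 -169.9   70. ]]
  side z70 [[ 524.5 -166.7   70. ]]
stand [[601.7 231.8  50. ]
 [601.2 160.7  50. ]
 [530.  160.4  50. ]
 [530.7 231.2  50. ]] [565.90246791 196.00907249  50.        ]
  side z50 [[597.3 163.2  50. ]]
  side z50 [[529.7 163.9  50. ]]
  side z50 [[529.1 234.8  50. ]]
  side z50 [[600.3 231.2  50. ]]
standhole side [[565.21715784 200.75842816  50.        ]]
standcornerTri (array([599.5, 161.1,  46.9]), [array([-0.9, -0.2]), array([0.1, 1. ])]) (array([530. , 161.2,  46. ]), [array([-0., -0.]), array([0., 0.])]) (array([530. , 232.4,  45.5]), [array([-0.4, -0. ]), array([0. , 0.4])]) (array([600.8, 231.6,  50.7]), [array([-0.4, -0.1]), array([0. , 0.4])])
redtip (array([ 498.7, -241.2,   86.2]), [array([-0.1, -0. ]), array([0. , 0.2])])
sleeve top z70 [[ 497.7861295  -161.10863689   70.        ]] grip z114 [[ 497.44673613 -163.56999978  120.        ]]
tab top (array([ 497.3, -163.3,  133.6]), [array([-0.1, -0. ]), array([0. , 0.2])])
plate screws [[ 516.5 -136.    16. ]
 [ 518.8 -215.3   16. ]
 [ 478.3 -216.2   16. ]
 [ 476.7 -135.9   16. ]]
```

step_arm(deltas=[[0,0,6,0,0.55],[43.8,73.08,8,1.36,0.55],[43.8,73.08,8,1.36,0.55],[43.8,73.08,8,1.36,0.55],[43.8,73.08,8,1.36,0.55],[43.8,73.08,8,1.36,0.55],[43.8,73.08,8,1.36,0.55],[43.8,73.08,8,1.36,0.55],[43.8,73.08,8,1.36,0.55],[43.8,73.08,8,1.36,0.55],[43.8,73.08,8,1.36,0.55],[43.8,73.08,8,1.36,0.55],[43.8,73.08,8,1.36,0.55],[43.8,73.08,8,1.36,0.55],[43.8,73.08,8,1.36,0.55],[43.8,73.08,8,1.36,0.55],[43.8,73.08,8,1.36,0.55],[43.8,73.08,8,1.36,0.55],[43.8,73.08,8,1.36,0.55],[43.8,73.08,8,1.36,0.55]])

```text
time: 2.6
position: [565.9, 195.5, 255.4]
tool_rot: [0.699, 0.715, 0.0, 0.0]
force: [-0.3, 0.5, 0.7]
finger_gap: 51.8
grasp_force: 0.0
```

```bash
python3 - <<'E'
from h import *
print("yellow base",ray("side",[202,305],0), "yellow head",ray("top",[146.5,147.5],150))
print("fixture far corners", ray("top",[[306,213],[359,211],[359,241],[307,241]],16).round(0))
E
```

```text
yellow base [[644.00916437 187.19180803   0.        ]] yellow head [[643.34418684 179.55261865 150.        ]]
fixture far corners [[ 526. -124.   16.]
 [ 529. -238.   16.]
 [ 465. -236.   16.]
 [ 467. -125.   16.]]
```

step_arm(deltas=[[0,0.05,-3,0,0.55],[0,0.05,-6,0,0.55],[0,0.05,-9,0,0.55],[0,0.05,-11,0,0.55],[0,0.05,-12.5,0,0.55],[0,0.05,-13.5,0,0.55],[0,0.05,-13.9,0,0.55],[0,0.05,-13.9,0,0.55],[0,0.05,-13.9,0,0],[0,0.05,-13.9,0,0],[0,0.05,-13.9,0,0],[0,0.05,-13.9,0,0],[0,0.05,-13.9,0,0],[0,0.05,-13.9,0,0]])

```text
time: 4.35
position: [566.0, 196.4, 116.3]
tool_rot: [0.699, 0.716, 0.0, 0.0]
force: [0.4, -0.5, 2.2]
finger_gap: 21.0
grasp_force: 30.0
```

step_arm(deltas=[[0,0,2,0,0],[0,0,5,0,0],[0,0,9,0,0],[0,0,14,0,0],[-1,-6,15,0,0],[-2,-12,15,0,0],[-2.8,-18,15,0,0],[-3.6,-24,15,0,0],[-4.5,-30,15,0,0],[-5.3,-36,15,0,0],[-6,-41,15,0,0],[-6.59,-45,15,0,0],[-6.59,-46.04,15,0,0],[-6.59,-46.04,13,0,0],[-6.59,-46.04,11,0,0],[-6.59,-46.04,9,0,0],[-6.59,-46.04,8.5,0,0],[-6.59,-46.04,8.5,0,0],[-6.59,-46.04,8.5,0,0]])

```text
time: 6.72
position: [500.4, -264.0, 202.0]
tool_rot: [0.698, 0.716, 0.0, 0.001]
force: [0.5, 0.8, -1.4]
finger_gap: 21.2
grasp_force: 30.0
```

```bash
python3 - <<'E'
from h import *
s=imaging.capture("side")[:,:,::-1];t=imaging.capture("top")[:,:,::-1]
cv2.imwrite("pics/side1.png",s);cv2.imwrite("pics/top1.png",t)
W=np.zeros((600,800,3),np.uint8)
a=crop(s,270,80,350,210,4.6);b=crop(t,300,180,440,270,3)
W[:a.shape[0],:a.shape[1]]=a; W[:b.shape[0],375:375+b.shape[1]]=b
cv2.imwrite("pics/crop1.png",W)
st=status.get_state();print(st["position"])
E
```

```text
[ 500.28224051 -264.04767907  201.8447196 ]
```

View pics/crop1.png

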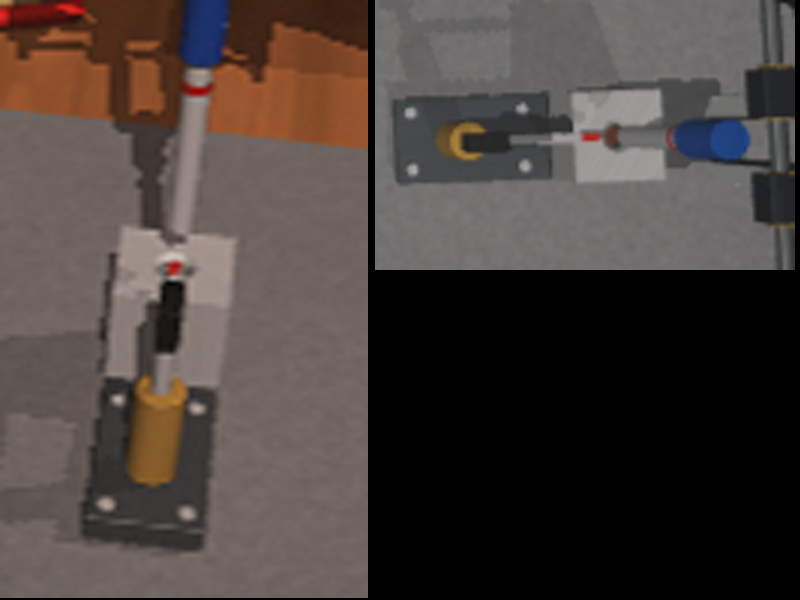

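The crop shows the gauge held upright over the bore. Its foot is at about crop (176,236) in the side view and (621,137) in the top view, with the bore mouth just left of it at (612,135). I'll compare these against projections.

```bash
python3 - <<'E'
from h import *
foot=[270+176.5/4.6-.5,80+236.5/4.6-.5]; ft=[300+(621.5-375)/3-.5,180+137.5/3-.5]
print("foot",foot,ft,"pred",proj("side",[500.3,-264,95.6]),proj("top",[500.3,-264,95.6]))
print("foot@95.6",ray("side",foot,95.6),ray("top",ft,95.6))
print("bore from top",ray("top",[379.2,225.1],70),"pred bore (500.1,-264)",proj("top",[500.1,-264,70]),proj("side",[500.1,-264,70]))
hsv=cv2.cvtColor(cv2.imread("pics/top1.png"),cv2.COLOR_BGR2HSV); h2=cv2.cvtColor(cv2.imread("pics/side1.png"),cv2.COLOR_BGR2HSV)
for n,h in(("top",hsv),("side",h2)):
  k,_,st,ce=cv2.connectedComponentsWithStats(cv2.inRange(h,(0,130,70),(6,255,255)))
  c=[ce[i].round(1).tolist() for i in range(1,k) if 3<st[i][4]<60]; print(n,c)
print("band pred",proj("top",[500.3,-264,180.6]),proj("side",[500.3,-264,180.6]))
# die block top, both images bright mask
t=cv2.imread("pics/top0.png"); g=cv2.cvtColor(t,cv2.COLOR_BGR2HSV)
m=cv2.inRange(g[200:250,360:402],(0,0,135),(180,40,255)); c=max(cv2.findContours(m,0,2)[0],key=cv2.contourArea)
r=cv2.minAreaRect(c); ctr=np.add(r[0],(360,200)); print("block",r,ctr,ray("top",ctr,70))
print("slug", end=' '); m=cv2.inRange(g[215:237,370:390],(0,60,20),(20,255,140)); ys,xs=np.nonzero(m); print(xs.mean()+370,ys.mean()+215,len(xs))
E
```

```text
foot [307.8695652173913, 130.91304347826087] [381.6666666666667, 225.33333333333334] pred [[307.97698853 128.46752435]] [[384.72619296 224.73534449]]
foot@95.6 [[ 499.66431398 -254.22271015   95.6       ]] [[ 499.2205148  -257.98999811   95.6       ]]
bore from top [[ 499.29416852 -261.90154936   70.        ]] pred bore (500.1,-264) [[380.2271393  224.68247736]] [[307.00034516 137.21706532]]
top [[371.6, 225.2]]
side [[312.2, 99.1], [307.5, 138.0], [197.8, 279.4]]
band pred [[402.10955606 225.32745057]] [[311.77028572  97.18553229]]
block ((17.5, 25.0), (28.0, 35.0), 90.0) [377.5 225. ] [[ 499.53404873 -258.47981901   70.        ]]
slug 377.5882352941176 224.6764705882353 34
```

The small mismatches come from my reading the foot's near edge instead of its centre, so alignment is within the chamfer's reach. I'll descend gently.

step_arm(deltas=[[0,0.05,-0.6,0,0],[0,0.05,-1.2,0,0],[0,0.05,-1.8,0,0],[0,0.05,-2.2,0,0],[0,0.05,-2.5,0,0],[0,0.05,-2.7,0,0],[0,0.05,-2.9,0,0],[0,0.05,-3.1,0,0],[0,0.05,-3.3,0,0],[0,0.05,-3.5,0,0]])

```text
time: 8.07
position: [502.9, -265.6, 172.2]
tool_rot: [0.699, 0.715, 0.001, 0.006]
force: [-0.7, -3.1, 39.9]
finger_gap: 21.2
grasp_force: 30.2
```

Contact is on the chamfer: 40 N, with the tool pushed towards +x and -y. I'll back off and look.

step_arm(deltas=[[0.25,-0.2,0.6,0,0],[0.25,-0.2,1.0,0,0],[0.25,-0.2,1.0,0,0]])

```text
time: 8.45
position: [502.4, -265.4, 175.9]
tool_rot: [0.699, 0.716, -0.0, -0.0]
force: [0.3, -0.1, -2.4]
finger_gap: 21.5
grasp_force: 29.9
```

```bash
python3 - <<'E'
from h import *
s=imaging.capture("side")[:,:,::-1];t=imaging.capture("top")[:,:,::-1]
W=np.zeros((600,800,3),np.uint8)
a=crop(s,285,95,335,165,8);b=crop(t,350,195,410,255,6.5)
W[:a.shape[0],:a.shape[1]]=a; W[:b.shape[0],405:405+b.shape[1]]=b
cv2.imwrite("pics/crop2.png",W)
st=status.get_state();p=st["position"];print(p,st["force"],st["tool_rot"])
for dz in(106.3,): print("foot pred",proj("side",p-[0,0,dz]),proj("top",p-[0,0,dz]),"band",proj("side",p-[0,0,21.3]),"headtop",proj("top",p+[0,0,43.7]))
E
```

```text
[ 502.35888634 -265.35995285  175.65365906] [-0.42257448  0.73048684 -1.97018534] [ 6.98556102e-01  7.15555167e-01 -1.10228520e-04 -4.02914933e-04]
foot pred [[306.08858878 136.98744602]] [[380.75442388 223.53676047]] band [[309.69745124 106.81180938]] headtop [[412.34808906 224.36389989]]
```

View pics/crop2.png

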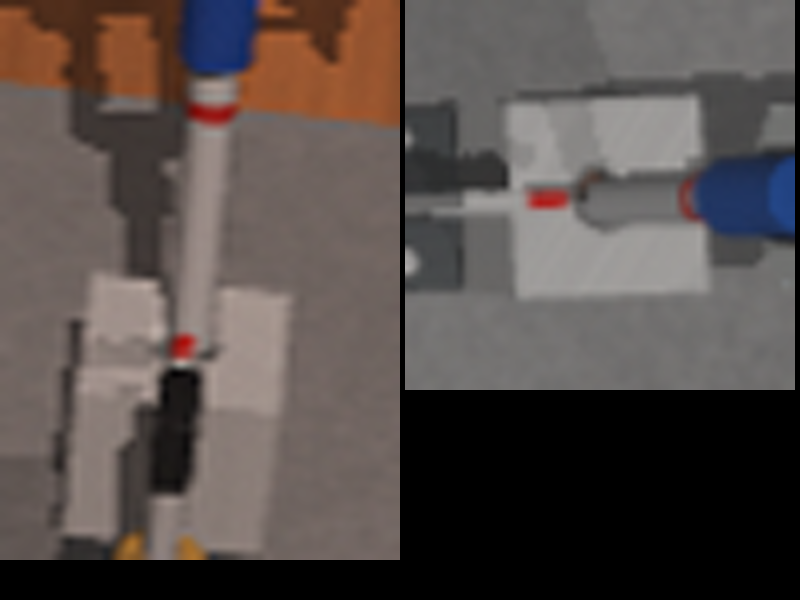

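The crop shows the shaft tilted about 2° in the grip. Its foot is at side crop (197,335), about 5 mm towards -x of the tool, and at top (600,205) against the bore centre at (601,198). So the foot needs about +2.5 mm in x. I'll shift it and descend gently.

step_arm(deltas=[[0.1,0.03,0.3,0,0],[0.27,0.03,0.3,0,0],[0.27,0.03,0,0,0],[0.27,0.03,-0.2,0,0],[0.27,0.03,-0.4,0,0],[0.27,0.03,-0.6,0,0],[0.27,0.03,-0.7,0,0]])

```text
time: 9.43
position: [506.5, -266.4, 172.6]
tool_rot: [0.699, 0.715, 0.0, 0.003]
force: [-2.8, -0.9, 23.9]
finger_gap: 20.9
grasp_force: 30.4
```

```bash
python3 - <<'E'
from h import *
for n in M:
    R=cv2.Rodrigues(M[n]["rvec"])[0]; print(n,"centre",(-R.T@M[n]["tvec"]).round(0))
t=cv2.GaussianBlur(cv2.cvtColor(cv2.imread("pics/top0.png"),cv2.COLOR_BGR2GRAY).astype(np.float32),(1,1),0)
np.set_printoptions(linewidth=250)
print("cols 360..402 rows 213..237"); print(t[209:243:1,362:402].astype(int))
E
```

```text
side centre [483. 605. 712.]
top centre [513.   4. 852.]
cols 360..402 rows 213..237
[[102 101  99 ...  62  62  62]
 [102 101  85 ...  62  61  62]
 [102 101  97 ...  63  63  63]
 ...
 [111 111 111 ... 104 102 102]
 [116 116 115 ... 103 100  99]
 [118 117 114 ... 104  99  99]]
```

```bash
python3 - <<'E'
from h import *
s=imaging.capture("side")[:,:,::-1];t=imaging.capture("top")[:,:,::-1]
cv2.imwrite("pics/side3.png",s);cv2.imwrite("pics/top3.png",t)
t0=cv2.imread("pics/top0.png");s0=cv2.imread("pics/side0.png")
W=np.zeros((600,800,3),np.uint8)
for i,(im,bx) in enumerate(((s0,(290,115,330,150)),(s,(290,115,330,150)),(t0,(362,207,402,242)),(t,(362,207,402,242)))):
    a=crop(im,*bx,8.5); y=(i%2)*299; x=(i//2)*400; W[y:y+a.shape[0],x:x+a.shape[1]]=a
cv2.imwrite("pics/crop3.png",W)
p=status.get_state()["position"];print(p)
print("headtop pred1",proj("top",[500.3,-264,245.6]))
np.set_printoptions(linewidth=250,threshold=99999)
g=cv2.cvtColor(t0,cv2.COLOR_BGR2GRAY).astype(int);print(g[209:242,364:398])
E
```

```text
[ 505.58698902 -265.69519605  170.58421998]
headtop pred1 [[418.64953662 225.89082965]]
[[ 99  97  99  83  76  76  76  75  76  76  75  74  74  66  63  63  63  64  64  65  64  63  73  76  77  77  77  77  76  86  90  69  60  61]
 [ 85  88  97  95  93  92  92  91 103 109 110 110 110 109 107 118 121 122 123 122 124 124 123 127 126 125 125 124 124 126 129  85  61  62]
 [ 97 109 126 131 129 128 128 127 132 134 136 135 135 132 130 132 135 135 136 136 137 135 136 138 136 136 136 135 134 136 138  91  64  63]
 [102 115 134 139 137 136 136 136 138 140 141 140 138 136 135 135 136 135 135 137 136 136 138 136 136 136 135 135 136 137 139  98  68  64]
 [102 115 134 137 136 136 136 137 139 141 140 139 136 135 135 135 136 135 137 137 136 136 138 136 136 136 135 135 136 139 138  99  70  65]
 [101 116 133 137 135 136 137 139 141 141 140 137 136 134 135 135 137 136 137 137 136 138 137 136 136 135 135 135 138 138 137  99  69  63]
 [101 116 132 137 136 136 138 140 141 140 138 136 135 134 135 136 136 137 137 136 137 137 136 136 136 135 135 136 139 136 137  99  68  62]
 [101 110 130 136 136 137 139 141 140 1
[... 2875 characters left out ...]
110]
 [101 102 109 131 139 137 138 139 137 138 137 137 136 137 140 139 137 137 139 139 137 137 137 138 138 138 138 139 139 138 136 135 128 116]
 [102 102 108 132 138 137 139 138 137 138 137 136 137 139 140 138 138 138 139 139 137 138 138 138 138 139 139 140 138 137 135 136 130 117]
 [102 102 104 130 137 138 139 137 138 136 136 136 137 140 138 137 138 138 139 137 136 138 138 138 138 139 136 135 133 131 132 133 127 117]
 [111 109 106 125 132 130 128 129 128 128 126 126 129 126 125 127 127 125 125 122 120 121 121 120 119 121 119 118 116 116 118 120 117 114]
 [115 113 111 115 117 116 116 116 116 115 114 113 115 114 114 114 115 114 114 114 113 115 113 111 112 113 114 112 111 113 115 117 115 114]]
```

View pics/crop3.png

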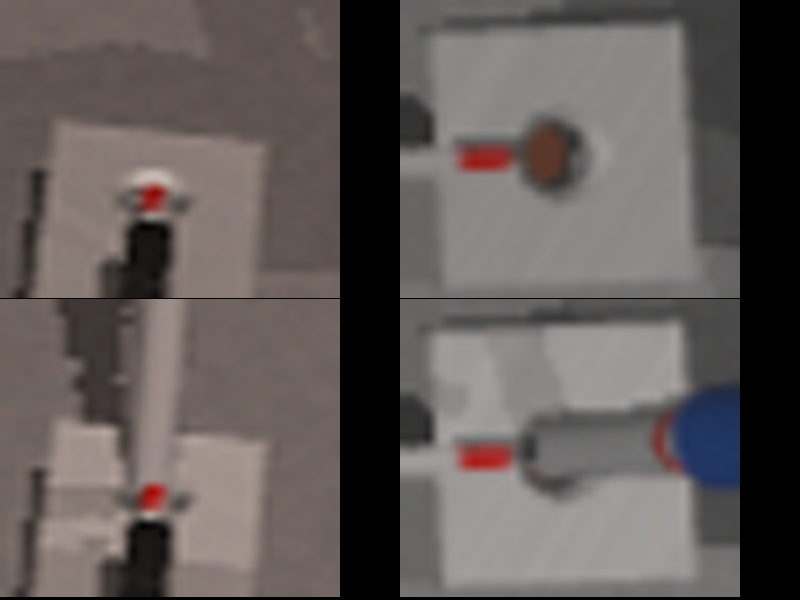

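The foot now sits over the bore: side crop shaft centre 155 against bore centre 155, and top v 149 against 156, so about 1 mm too far in +x. The tool has also settled 2 mm lower. I'll nudge it back and press gently.

step_arm(deltas=[[-0.1,0,0,0,0],[-0.15,0,-0.1,0,0],[-0.15,0,-0.2,0,0],[-0.15,0,-0.3,0,0]])

```text
time: 10.02
position: [503.7, -265.2, 165.9]
tool_rot: [0.699, 0.716, -0.0, -0.0]
force: [0.1, -0.6, -1.5]
finger_gap: 20.8
grasp_force: 29.9
```

step_arm(deltas=[[0,0,-0.2,0,0],[-0.05,0,-0.4,0,0],[-0.1,0,-0.6,0,0],[-0.1,0,-0.8,0,0],[-0.15,0,-1.0,0,0],[-0.15,0,-1.2,0,0]])

```text
time: 10.78
position: [502.5, -265.4, 154.7]
tool_rot: [0.699, 0.716, 0.0, 0.001]
force: [-0.2, -0.5, 5.0]
finger_gap: 21.0
grasp_force: 30.0
```

step_arm(deltas=[[0,0,-0.2,0,0],[-0.05,0,-0.4,0,0],[-0.05,0,-0.6,0,0],[-0.05,0,-0.8,0,0]])

```text
time: 11.28
position: [501.9, -265.3, 146.2]
tool_rot: [0.699, 0.716, 0.0, 0.0]
force: [1.3, -1.0, 5.2]
finger_gap: 21.3
grasp_force: 29.9
```

step_arm(deltas=[[0,0,-0.15,0,0],[0,0,-0.3,0,0],[-0.03,0,-0.45,0,0],[-0.03,0,-0.6,0,0]])

```text
time: 11.78
position: [501.6, -265.2, 140.2]
tool_rot: [0.699, 0.716, 0.0, 0.0]
force: [1.3, -0.6, 4.3]
finger_gap: 21.0
grasp_force: 29.9
```

step_arm(deltas=[[0,0,-0.15,0,0],[0,0,-0.3,0,0],[0,0,-0.45,0,0],[0,0,-0.6,0,0]])

```text
time: 12.28
position: [501.6, -265.2, 134.1]
tool_rot: [0.699, 0.716, 0.0, 0.0]
force: [1.1, -0.5, 5.6]
finger_gap: 20.9
grasp_force: 29.9
```

step_arm(deltas=[[0,0,-0.15,0,0],[0,0,-0.3,0,0],[0,0,-0.45,0,0],[0,0,-0.6,0,0]])

```text
time: 12.78
position: [501.7, -265.3, 128.4]
tool_rot: [0.699, 0.716, 0.0, 0.0]
force: [0.5, 0.1, 15.8]
finger_gap: 20.7
grasp_force: 30.0
```

step_arm(deltas=[[0,0,-0.05,0,0],[0,0,-0.1,0,0],[0,0,-0.1,0,0]])

```text
time: 13.15
position: [502.1, -265.6, 128.4]
tool_rot: [0.699, 0.716, 0.0, 0.001]
force: [1.2, 0.1, 14.9]
finger_gap: 21.1
grasp_force: 30.0
```

Bottomed at 15 N. I'll release, rise, shut the fingers and probe the gauge top, which gives its height and re-checks the bottom.

step_arm(deltas=[[0,0,0.15,0,0],[0,0,0.15,0,0.55],[0,0,0.15,0,0.55],[0,0,0.15,0,0.55],[0,0,0.15,0,0.55],[0,0,3,0,0.55],[0,0,6,0,0.55],[0,0,7,0,0],[0,0,7,0,0],[0,0,7,0,0],[-0.1,0.1,7,0,0],[-0.1,0.1,6,0,0],[-0.1,0.1,5.2,0,0]])

```text
time: 14.78
position: [500.2, -264.0, 178.0]
tool_rot: [0.699, 0.716, -0.0, -0.0]
force: [-0.2, 0.3, -0.0]
finger_gap: 0.1
grasp_force: 0.0
```

```bash
python3 - <<'E'
from h import *
s=imaging.capture("side")[:,:,::-1];t=imaging.capture("top")[:,:,::-1]
cv2.imwrite("pics/side4.png",s);cv2.imwrite("pics/top4.png",t)
W=np.zeros((600,800,3),np.uint8)
a=crop(s,270,60,350,190,4.6);b=crop(t,320,180,440,270,3.4)
W[:a.shape[0],:a.shape[1]]=a; W[:b.shape[0],380:380+b.shape[1]]=b
cv2.imwrite("pics/crop4.png",W)
E
```

```text
(no output)
```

View pics/crop4.png

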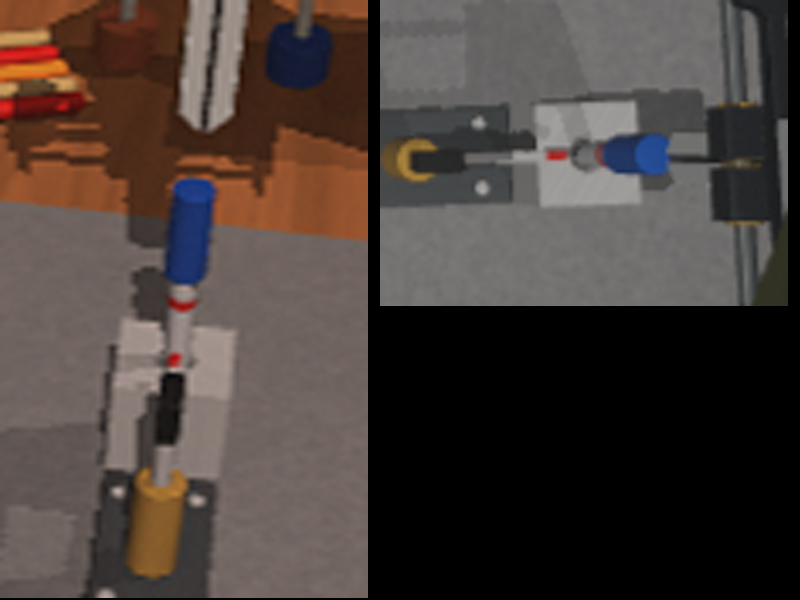

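```bash
python3 - <<'E'
from h import *
print(proj("side",[[500.2,-264,178],[500,-264,172],[500,-264,165],[500,-264,155]]).round(1))
sp=[270+194.5/4.6-.5,60+188/4.6-.5]
tp=[320+(652.5-380)/3.4-.5,180+155.5/3.4-.5]
print(sp,tp,tri(sp,tp))
E
```

```text
[[311.7  98.2]
 [311.5 100.5]
 [311.2 103.2]
 [310.7 107. ]]
[311.7826086956522, 100.36956521739131] [399.6470588235294, 225.23529411764707] (array([ 499.8, -262.6,  173.4]), [array([-0.2, -0. ]), array([0. , 0.3])])
```

The gauge stands in the bore on its own, head top at side crop (194,187), triangulated to z ≈ 173 mm. That matches 172 mm from the grip. Now I'll probe it.

step_arm(deltas=[[0,0,-0.2,0,0],[0,0,-0.4,0,0],[0,0,-0.5,0,0],[0,0,-0.6,0,0],[0,0,-0.7,0,0],[0,0,-0.7,0,0]])

```text
time: 15.62
position: [500.4, -264.2, 172.1]
tool_rot: [0.699, 0.716, -0.0, -0.0]
force: [-0.7, 0.1, -0.1]
finger_gap: 0.4
grasp_force: 0.0
```

step_arm(deltas=[[0,0,-0.1,0,0],[0,0,-0.2,0,0],[0,0,-0.3,0,0],[0,0,-0.3,0,0]])

```text
time: 16.12
position: [500.4, -264.2, 169.0]
tool_rot: [0.699, 0.716, -0.0, -0.0]
force: [-0.5, -0.7, 0.1]
finger_gap: 0.5
grasp_force: 0.0
```

step_arm(deltas=[[0,0,-0.15,0,0],[0,0,-0.3,0,0],[0,0,-0.45,0,0],[0,0,-0.6,0,0],[0,0,-0.6,0,0]])

```text
time: 16.75
position: [500.4, -264.2, 163.0]
tool_rot: [0.699, 0.716, -0.0, -0.0]
force: [-0.4, -0.2, -0.1]
finger_gap: 0.3
grasp_force: 0.0
```

```bash
python3 - <<'E'
from h import *
s=imaging.capture("side")[:,:,::-1];t=imaging.capture("top")[:,:,::-1]
W=np.zeros((600,800,3),np.uint8)
a=crop(s,275,50,345,170,5);b=crop(t,360,190,440,260,5)
W[:a.shape[0],:a.shape[1]]=a; W[:b.shape[0],390:390+b.shape[1]]=b
cv2.imwrite("pics/crop5.png",W)
E
```

View pics/crop5.png

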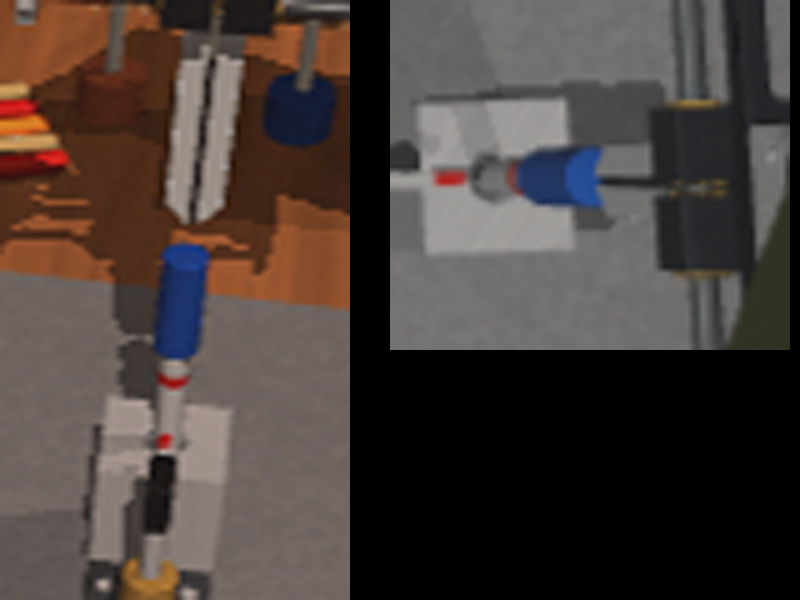

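```bash
python3 - <<'E'
from h import *
print(proj("side",[500.4,-264.2,163]),proj("top",[500.4,-264.2,163]))
for tc in(397,399,401,403): print(tri([275+197.5/5-.5,50+222/5-.5],[tc,226]))
# head: top ellipse centre side (186,252)
print("head",tri([275+186.5/5-.5,50+252/5-.5],[360+(590.5-390)/5-.5,190+178/5-.5]))
E
```

```text
[[310.91128711 103.91414459]] [[398.27216101 225.13467286]]
(array([ 497.6, -248. ,  199.1]), [array([-0.7, -0.1]), array([0.1, 1.2])])
(array([ 497.6, -252.4,  196.4]), [array([-0.7, -0.1]), array([0.1, 1.1])])
(array([ 497.6, -256.9,  193.7]), [array([-0.7, -0.1]), array([0.1, 1.1])])
(array([ 497.6, -261.3,  191. ]), [array([-0.6, -0.1]), array([0.1, 1. ])])
head (array([ 500. , -261.9,  175. ]), [array([-0.2, -0. ]), array([0. , 0.4])])
```

The picture shows the fingertip at crop (197,222), still about 15 mm above the head top at (186,248). So the real tips sit higher than the stated TCP. I'll use only differences of touch heights and keep probing.

step_arm(deltas=[[0,0,-0.2,0,0],[0,0,-0.4,0,0],[0,0,-0.6,0,0],[0,0,-0.8,0,0],[0,0,-0.8,0,0]])

```text
time: 17.48
position: [500.4, -264.2, 155.0]
tool_rot: [0.699, 0.716, -0.0, -0.0]
force: [-0.4, 0.0, 0.2]
finger_gap: 0.5
grasp_force: 0.0
```

step_arm(deltas=[[0,0,-0.15,0,0],[0,0,-0.3,0,0],[0,0,-0.45,0,0],[0,0,-0.45,0,0]])

```text
time: 17.98
position: [500.4, -264.2, 150.5]
tool_rot: [0.699, 0.716, -0.0, -0.0]
force: [0.6, 0.4, -1.2]
finger_gap: 0.6
grasp_force: 0.0
```

step_arm(deltas=[[0,0,-0.15,0,0],[0,0,-0.3,0,0],[0,0,-0.3,0,0]])

```text
time: 18.35
position: [500.4, -264.2, 147.5]
tool_rot: [0.699, 0.716, -0.0, -0.0]
force: [-0.3, 0.0, 0.4]
finger_gap: 0.2
grasp_force: 0.0
```

step_arm(deltas=[[0,0,-0.15,0,0],[0,0,-0.3,0,0],[0,0,-0.3,0,0]])

```text
time: 18.73
position: [500.4, -264.2, 144.5]
tool_rot: [0.699, 0.716, -0.0, -0.0]
force: [0.4, -0.2, 0.1]
finger_gap: 0.2
grasp_force: 0.0
```

```bash
python3 - <<'E'
from h import *
s=imaging.capture("side")[:,:,::-1];t=imaging.capture("top")[:,:,::-1]
cv2.imwrite("pics/side6.png",s);cv2.imwrite("pics/top6.png",t)
for nm in("4","6"):
  for n,x0,y0,x1,y1 in(("side",290,85,325,130),("top",370,205,420,245)):
    h=cv2.cvtColor(cv2.imread(f"pics/{n}{nm}.png")[y0:y1,x0:x1],cv2.COLOR_BGR2HSV)
    m=cv2.inRange(h,(105,120,60),(130,255,255)); x,y,w,hh=cv2.boundingRect(m); print(nm,n,x+x0,y+y0,w,hh,(m>0).sum())
W=np.zeros((500,800,3),np.uint8)
a=crop(s,285,70,335,130,8);b=crop(t,370,200,430,250,6.5)
W[:a.shape[0],:a.shape[1]]=a; W[:b.shape[0],405:405+b.shape[1]]=b
cv2.imwrite("pics/crop6.png",W)
E
```

```text
4 side 306 99 11 23 184
4 top 386 220 20 11 188
6 side 306 100 11 22 167
6 top 386 220 12 11 109
```

View pics/crop6.png

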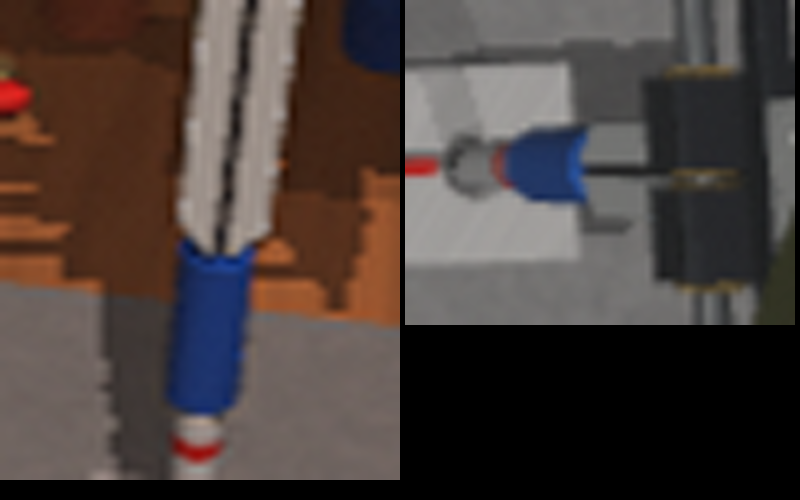

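The tip, at crop (218,255), is about on the head's top face (centre (217,252)), so contact is close.

step_arm(deltas=[[0,0,-0.1,0,0],[0,0,-0.2,0,0],[0,0,-0.2,0,0]])

```text
time: 19.2
position: [500.5, -264.2, 142.7]
tool_rot: [0.699, 0.716, 0.0, 0.0]
force: [0.1, 0.3, 1.3]
finger_gap: 0.8
grasp_force: 0.1
```

step_arm(deltas=[[0,0,-0.1,0,0],[0,0,-0.1,0,0],[0,0,-0.2,0,0],[0,0,-0.2,0,0]])

```text
time: 19.7
position: [501.4, -264.7, 142.4]
tool_rot: [0.699, 0.716, 0.0, 0.002]
force: [-0.3, -0.3, 11.5]
finger_gap: 0.6
grasp_force: 6.3
```

Contact is at TCP 142.5 and holds firm at 11.5 N. One firmer press to confirm the bottom, then over to the pointer tab.

step_arm(deltas=[[0,0,-0.06,0,0],[0,0,-0.06,0,0]])

```text
time: 19.95
position: [501.7, -264.9, 142.4]
tool_rot: [0.699, 0.716, 0.001, 0.002]
force: [-0.3, -0.1, 16.2]
finger_gap: 0.5
grasp_force: 8.1
```

step_arm(deltas=[[0,0,1.5,0,0],[0,0,3,0,0],[-0.1,4,3,0,0],[-0.2,8,3,0,0],[-0.22,10.05,2,0,0],[-0.22,10.05,-1,0,0],[-0.22,10.05,-2.5,0,0],[-0.22,10.05,-3,0,0],[-0.22,10.05,-3,0,0]])

```text
time: 21.08
position: [498.4, -164.1, 110.3]
tool_rot: [0.699, 0.715, -0.0, 0.0]
force: [0.3, -0.3, 0.0]
finger_gap: 0.0
grasp_force: 0.0
```

step_arm(deltas=[[0,0,-0.2,0,0],[0,0,-0.4,0,0],[0,0,-0.6,0,0],[0,0,-0.7,0,0],[0,0,-0.7,0,0]])

```text
time: 21.7
position: [498.2, -163.7, 103.0]
tool_rot: [0.699, 0.716, -0.0, -0.0]
force: [-1.2, 0.1, 0.6]
finger_gap: 0.1
grasp_force: 0.0
```

step_arm(deltas=[[0,0,-0.1,0,0],[0,0,-0.2,0,0],[0,0,-0.3,0,0],[0,0,-0.3,0,0]])

```text
time: 22.2
position: [498.2, -163.7, 100.0]
tool_rot: [0.699, 0.716, -0.0, -0.0]
force: [0.2, -0.2, -0.2]
finger_gap: 0.5
grasp_force: 0.0
```

step_arm(deltas=[[0,0,-0.1,0,0],[0,0,-0.2,0,0],[0,0,-0.2,0,0]])

```text
time: 22.58
position: [498.2, -163.7, 98.0]
tool_rot: [0.699, 0.716, -0.0, -0.0]
force: [-0.8, 0.0, 0.6]
finger_gap: 0.4
grasp_force: 0.0
```

step_arm(deltas=[[0,0,-0.1,0,0],[0,0,-0.1,0,0],[0,0,-0.2,0,0],[0,0,-0.2,0,0]])

```text
time: 23.08
position: [498.3, -163.7, 96.1]
tool_rot: [0.699, 0.716, 0.0, 0.0]
force: [-0.7, 0.7, 1.0]
finger_gap: 0.3
grasp_force: 0.9
```

step_arm(deltas=[[0,0,-0.05,0,0],[0,0,-0.05,0,0]])

```text
time: 23.32
position: [498.3, -163.7, 95.9]
tool_rot: [0.699, 0.716, 0.0, 0.0]
force: [-1.6, 0.9, 6.5]
finger_gap: 0.4
grasp_force: 3.0
```

Tab contact is at TCP 96.0. Lift needed: (142.45−65) − (96.0−42) ≈ 23.4 mm. Now I'll grip the tab.

step_arm(deltas=[[0,0,1.0,0,0],[0,0,1.0,0,0.4],[0,0,1.0,0,0.4],[0,0,1.0,0,0.4],[0,0,1.0,0,0.4],[0,0,0,0,0.4],[0,0,-1.0,0,0.4],[0,0,-1.9,0,0.4],[0,0,-1.9,0,0.4],[0,0,-1.9,0,0],[0,0,-1.9,0,0],[0,0,-1.9,0,0],[0,0,-1.9,0,0],[0,0,-1.9,0,0]])

```text
time: 25.08
position: [497.9, -163.8, 76.8]
tool_rot: [0.699, 0.716, -0.0, -0.0]
force: [-5.7, 0.4, 5.2]
finger_gap: 11.7
grasp_force: 30.0
```

step_arm(deltas=[[-0.05,0,0.3,0,0],[-0.05,0,0.8,0,0],[-0.05,0,1.3,0,0],[-0.05,0,1.8,0,0],[-0.05,0,2.2,0,0],[-0.05,0,2.34,0,0],[-0.05,0,2.34,0,0],[-0.05,0,2.34,0,0]])

```text
time: 26.08
position: [497.9, -163.8, 100.3]
tool_rot: [0.699, 0.716, 0.0, 0.0]
force: [0.1, 0.7, 3.4]
finger_gap: 11.9
grasp_force: 30.0
```

step_arm(deltas=[[0,0,0,0,0.4],[0,0,0,0,0.4],[0,0,0,0,0.4],[0,0,0,0,0.4],[0,0,2,0,0.4],[0,0,3.5,0,0.4],[0,0,3.5,0,0],[0,0,3.5,0,0],[0,0,3.5,0,0],[0,0,3.5,0,0],[0,0,2.6,0,0],[0,0,2.2,0,0],[0,0,2.1,0,0],[0,0,2.05,0,0],[0,0,2.0,0,0],[0,0,2.0,0,0]])

```text
time: 28.08
position: [497.8, -163.7, 120.0]
tool_rot: [0.699, 0.716, 0.0, 0.0]
force: [-0.1, -0.1, -0.4]
finger_gap: 0.7
grasp_force: 0.0
```

step_arm(deltas=[[0,0,-0.03,0,0],[0,0,-0.06,0,0],[0,0,-0.06,0,0]])

```text
time: 28.45
position: [497.8, -163.7, 119.5]
tool_rot: [0.699, 0.716, 0.0, 0.0]
force: [-0.9, -0.2, 2.6]
finger_gap: 0.2
grasp_force: 1.1
```

Pointer set: tab touch is at 119.5 against a target of 119.45. Now I'll regrip the gauge.

step_arm(deltas=[[0,0,2,0,0],[0,0,4,0,0.55],[0.1,-3,4.5,0,0.55],[0.2,-7,4.5,0,0.55],[0.32,-10.1,4.5,0,0.55],[0.32,-10.1,4.5,0,0.55],[0.32,-10.1,3,0,0.55],[0.32,-10.1,1,0,0.55],[0.32,-10.1,-1,0,0.55],[0.32,-10.1,-2,0,0.55],[0.32,-10.1,-2.2,0,0.55],[0.32,-10.1,-2.2,0,0.55],[0.32,-10.1,-2.2,0,0],[0.32,-10.1,-2.2,0,0],[0.32,-10.1,-2.2,0,0],[0.32,-10.1,-2.2,0,0],[0.32,-10.1,-2.2,0,0]])

```text
time: 30.58
position: [501.0, -264.8, 97.5]
tool_rot: [0.699, 0.716, 0.0, 0.0]
force: [-0.8, 0.2, 1.2]
finger_gap: 21.2
grasp_force: 30.0
```

step_arm(deltas=[[0,0,0.5,0,0],[0,0,1.2,0,0],[0,0,2.2,0,0],[0,0,3.5,0,0],[0,0,5.5,0,0],[0,0,9,0,0],[0,0,13,0,0],[0,0,16,0,0],[0.8,5.5,16.5,0,0],[1.6,11.5,16.5,0,0],[2.4,17.5,16.5,0,0],[3.2,23.5,16.5,0,0],[4.1,29.5,16.5,0,0],[5,35.5,16.5,0,0],[5.8,41,16.5,0,0],[6.3,44.6,16.5,0,0],[6.5,46.12,16.5,0,0],[6.5,46.12,14,0,0],[6.5,46.12,11,0,0]])

```text
time: 32.95
position: [566.2, 195.9, 207.6]
tool_rot: [0.699, 0.715, 0.001, 0.0]
force: [0.3, -0.7, -2.6]
finger_gap: 21.4
grasp_force: 30.0
```

step_arm(deltas=[[0,0,-2,0,0],[0,0,-4,0,0],[0,0,-4.3,0,0],[0,0,-4.3,0,0]])

```text
time: 33.45
position: [566.3, 196.1, 165.3]
tool_rot: [0.699, 0.715, 0.0, 0.0]
force: [0.2, 0.1, -0.0]
finger_gap: 22.0
grasp_force: 30.0
```

```bash
python3 - <<'E'
from h import *
s=imaging.capture("side")[:,:,::-1];t=imaging.capture("top")[:,:,::-1]
cv2.imwrite("pics/side7.png",s);cv2.imwrite("pics/top7.png",t)
W=np.zeros((600,800,3),np.uint8)
a=crop(s,205,225,285,345,5);b=crop(t,110,160,190,230,4.8)
W[:a.shape[0],:a.shape[1]]=a; W[:b.shape[0],405:405+b.shape[1]]=b
cv2.imwrite("pics/crop7.png",W)
p=status.get_state()["position"];print(p)
z=p[2]-97.5+22.4
for k,h in(("foot",0),("band",85),("headtop",150)): print(k,z+h,proj("side",[p[0],p[1],z+h]),proj("top",[p[0],p[1],z+h]))
print("hole",proj("side",[566,196.3,50]),proj("top",[566,196.3,50]))
E
```

```text
[566.38354804 196.39640524 165.51187527]
foot 90.41187526709712 [[242.43988749 287.81667758]] [[145.14850479 192.99740575]]
band 175.41187526709712 [[242.24132271 255.93652673]] [[132.43705543 189.58787945]]
headtop 240.41187526709712 [[242.06421368 227.50115782]] [[120.31953219 186.33765888]]
hole [[242.75368051 301.22111169]] [[150.2899238  194.55301624]]
```

View pics/crop7.png

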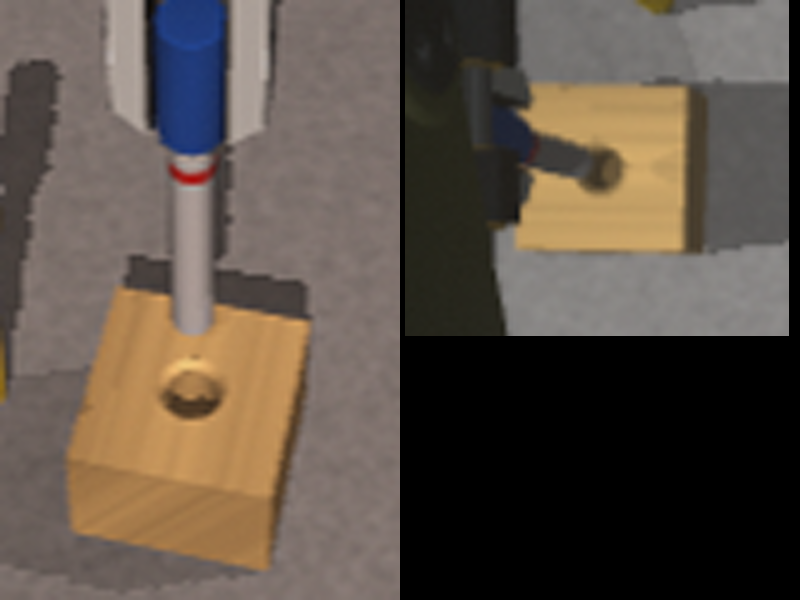

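The crop shows the gauge upright in the grip, foot at side (193,325), directly over the open stand hole at (192,390). Lateral error is under 1 mm. Lowering it now.

step_arm(deltas=[[0,0,-1.5,0,0],[0,0,-3,0,0],[0,0,-3.7,0,0],[0,0,-4.0,0,0],[0,0,-4.3,0,0],[0,0,-4.6,0,0],[0,0,-4.9,0,0]])

```text
time: 34.42
position: [566.0, 196.5, 115.3]
tool_rot: [0.699, 0.716, 0.0, 0.0]
force: [-0.4, -0.5, -1.1]
finger_gap: 21.6
grasp_force: 30.0
```

In cleanly (foot about 40 mm up). I'll go on to the bottom.

step_arm(deltas=[[0,0,-0.8,0,0],[0,0,-1.6,0,0],[0,0,-2.3,0,0],[0,0,-2.7,0,0],[0,0,-2.9,0,0],[0,0,-2.9,0,0]])

```text
time: 35.17
position: [566.0, 196.5, 86.3]
tool_rot: [0.699, 0.716, 0.0, -0.0]
force: [0.3, 0.5, -2.0]
finger_gap: 21.2
grasp_force: 30.0
```

step_arm(deltas=[[0,0,-0.06,0,0],[0,0,-0.12,0,0],[0,0,-0.12,0,0],[0,0,-0.12,0,0.55],[0,0,-0.12,0,0.55],[0,0,-0.12,0,0.55],[0,0,-0.12,0,0.55],[0,0,2,0,0.55],[0,0,5,0,0.55],[0,0,9,0,0.55],[0,0,14,0,0.55],[-5,0,18,0,0.55],[-10,0,18,0,0.55],[-10,0,18,0,0.55]])

```text
time: 36.92
position: [464.0, 196.7, 267.5]
tool_rot: [0.698, 0.716, 0.001, 0.0]
force: [0.2, -0.7, -0.0]
finger_gap: 51.5
grasp_force: 0.0
```

```bash
python3 - <<'E'
from h import *
s=imaging.capture("side")[:,:,::-1].copy();t=imaging.capture("top")[:,:,::-1].copy()
for n,im in(("side",s),("top",t)):
    old=cv2.imread(f"pics/{n}0.png")
    for nm,i in(("old",old),("new",im)):
        h=cv2.cvtColor(i,cv2.COLOR_BGR2HSV)
        b=cv2.inRange(h,(105,120,60),(130,255,255)); r=cv2.inRange(h,(0,130,70),(6,255,255)); y=cv2.inRange(h,(22,170,90),(32,255,255))
        out=[]
        for m in(b,r,y):
            k,_,st,ce=cv2.connectedComponentsWithStats(m)
            out.append([(ce[j].round(1).tolist(),int(st[j][4])) for j in range(1,k) if 4<st[j][4]<500 and ce[j][1]>110])
        print(n,nm,out)
print(status.get_state()["position"])
# roll/bottle unchanged: image difference in their boxes
so=cv2.imread("pics/side0.png")
for nm,(x,y,X,Y) in {"bottle":(158,165,190,225),"roll":(328,226,365,262),"wax":(184,122,212,145)}.items(): print(nm,np.abs(s[y:Y,x:X].astype(int)-so[y:Y,x:X]).mean())
# pointer tip level
print("tip exp",proj("side",[500,-246,107.4]),proj("top",[500,-246,107.4]))
E
```

```text
side old [[([242.9, 272.2], 346)], [([307.5, 138.0], 6), ([198.5, 279.6], 8), ([243.2, 289.9], 17)], [([196.8, 130.3], 153), ([196.0, 253.3], 106), ([197.6, 261.6], 8), ([197.6, 269.1], 10), ([198.7, 276.4], 16), ([198.7, 282.6], 14), ([200.3, 295.7], 6), ([201.1, 301.7], 11)]]
side new [[([243.1, 272.5], 341)], [([197.8, 279.4], 8), ([243.3, 290.2], 15)], [([196.9, 130.3], 152), ([196.1, 256.3], 133), ([198.8, 277.4], 9), ([198.8, 281.9], 10), ([200.2, 294.5], 37)]]
top old [[([135.9, 191.0], 117)], [([371.6, 225.2], 15)], [([145.9, 147.9], 124)]]
top new [[([135.6, 190.9], 112)], [([375.5, 225.5], 12)], [([145.5, 147.1], 112)]]
[466.22771591 196.59731875 266.79143351]
bottle 5.4296875
roll 4.73023023023023
wax 4.477225672877847
tip exp [[307.90790717 128.80670778]] [[377.54465978 225.08130859]]
```

```bash
python3 -c "
from rig import job_done; print(job_done())"
```

```text
the job is handed in; nothing more can be done
None
```

The job is handed in: the gauge hit the bore's hard bottom about 48 mm below the mouth, the pointer is set level with the red band (within about 0.1 mm by touch), and the gauge is back upright in its stand with the bottle, roll and wax block unmoved; one early press on the bore rim reached 39.9 N, against the 40 N limit for the arm and gripper body.

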